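# Stand the tilted bottle up and fold its rest away

## Robot

A 6-joint arm with a two-finger parallel gripper is mounted at the origin on a cart in front of the work surface, level with it; the furniture and walls round the work are solid. World frame = base frame: x ahead of the robot, y to its left, z up, the work surface at z = 0. Lengths are in m, angles in rad, forces in N, time in s.
With the tool pointing down it reaches from about 0.375 to 0.975 m from the base axis. Payload 3.8 kg.
Tool frame: the origin (TCP) lies on the centre line of the jaws, within the pads' length; the fingertips stand 8 mm ahead of it and the grasp point (between the pads) lies 11 mm behind it; z points along the fingers, y is the direction in which the jaws open and shut (so a half turn about z gives the same grasp; the last joint's range is limited). The gripper opens to 85 mm and grips with 20 to 120 N. Pads are 22 mm wide; open, the fingers measure 114 mm over their backs; the gripper's body (76 mm by 85 mm) begins 54 mm behind the grasp point. The pads swing forward as they close: fully open they stand 13 mm farther back than shut.
Start: joints at [1.265, 0.264, 1.604, -0, 1.274, -0.037], TCP at [0.179, 0.651, 0.239] pointing down, gripper open.
Joint ranges: [-2.63, 2.63], [-0.94, 2.18], [0.31, 2.57], [-1.31, 4.45], [0, 2.66], [-2.55, 2.55]. Speed limits (rad/s): [2.57, 2.57, 3.14, 3.14, 3.14, 3.14].

## Interface

Orientations are given as a rotation vector (axis times angle).
In Python, from workcell import * gives the robot as it stands.
- The arm moves only by the tool play_rows, never from a script. Its arguments are lists of equal length, an entry for each row: "slide": the shift along the tool's x, y, z in cm, a list of three; "delta_rot": the turn, a rotation vector about the tool's x, y, z in rad, a list of three. In form: {"slide": [[x, y, z], ...], "delta_rot": [[wx, wy, wz], ...]}. A call has 1 to 12 rows; each row is the pose to reach, as a shift and turn from the pose measured when the call began, along the tool's axes at that moment; what a row does not reach only later rows make up. A row lasts 1/12 s, in which the tool goes at most 41.7 mm and 7.16 degrees, less where a joint would pass 70% of its speed; a pose out of reach is approached as far as the arm can. A call with a gripper value outside its range is refused whole. "hand" is the opening, from 0 (shut) to 1 (fully open), set as the call begins (left out, the last holds). The fingers move at their own pace and stop on an object; "force" is the grip in N (left out, the last holds). Time passes only in rows, so rows that repeat a pose let the fingers close. It gives the time, the measured TCP pose, the force and the opening at its end, in the units of the state.
- read_state(): the state, without advancing time (a new reading comes with each control period).
- read_camera(name): name is "scene" or "top"; returns a dict with "image" (480x640x3 uint8, red, green, blue), "depth" (480x640 float32, m along the optical axis (not along the pixel's ray), 0 where there is no reading), "fovy" (degrees; the focal length in pixels is half the picture's height over the tangent of half this angle, whatever the lens; pixels are square), "cx", "cy" (the principal point, pixels), "world_from_camera" (4x4, takes a point from camera to world coordinates). Camera axes: x right, y up, looking along -z (the intrinsics and any distortion apply to the point x, -y, -z); pixel columns grow to the right and rows downward; lengths in m; the calibration is good to about 2 mm. A picture is of the moment at which its call begins.
- finish_job(): hands the job in, once; it reports no verdict.
Trained networks look in a picture, given as the dict that the camera call returned (one of the last four; its "shot" number tells which), for a name from the list of things; names that differ only in an ending like _2 or _b are one class to them, and where a whole thing is asked for, a point or a joint stands for the part that bears it (a point fixed in the world has none). Each returns a list of dicts, best first, with "conf" (0 to 1); they miss things now and then, are a little off and sometimes report something else, mostly with a low value. They report only what shows in the picture. A call takes as long as a camera call. They do not tell look-alikes from the thing itself.
- spot_in(target, picture): "bbox" ([centre column, centre row, width, height] in pixels, round what is visible of it).
- landmark_of(target, picture): "at" ([column, row] in pixels: a listed point, or the origin of a listed thing).
The state is a dict: "time": time; "q": joint angles; "joint_vel": joint speeds; "joint_torque": joint torques, N m; "tool_pos": TCP position; "tcp_rot": TCP orientation; "wrist_force": force on the tool from outside, world axes, zero at the start; "torque": the same for the moment, N m; "width": opening from 0.0 (shut) to 1.0 (fully open).
Only numpy, scipy, OpenCV 4.12 (cv2) and the standard library are available. Lean on these libraries where they do the work, as an engineer would, in place of code of your own. Each camera call takes 0.05 s, during which the arm holds its last target.

## Task

The small amber bottle that leans in the forked tilt rest has been emptied to the last drop: push it gently with a fingertip so that it stands upright again on its own foot, about where the foot is now, and then push the rest's little fork over sideways, away from the long end of its base plate, until it lies fully folded. Only push with the fingers: do not pinch, lift or carry the bottle, do not let it fall over, and leave the upright bottle, the flask and the stopper alone.

Things in the scene. Friction and masses are not known exactly. Their poses are not given: they have to be found in the camera images.
- tilted_bottle: Leaning amber bottle, black cap, about 0.14 kg. Origin: centre of its underside; z runs up to the cap. Body 52 mm in diameter up to 74 mm; neck and cap 31 mm from 80 to 117 mm. It leans 38 degrees toward the rest's +x; its lower rim stands on the worktop 41 mm to the rest's -x side. Tilted less than about 25 degrees it drops upright by itself; a light push at the cap hardly slides it.
- cap_top (a point): Centre of the top face of the leaning bottle's cap (117 mm along the bottle's z axis).
- tilt_rest: Fixed tilt rest: flat grey base 50 mm (x) by 92 mm (y, -68 to +24 mm), top 10 mm above the worktop, two hinge cheeks (35 mm high) and a small white Y-shaped fork. Origin: on the worktop right under the fork's hinge. The bottle leans to its +x, the cap beyond the fork and about 90 mm up; the fork folds to its +y. z is up.
- fork_hinge (a point): The fork's hinge, 28 mm above the worktop; its axis runs along the rest's x axis.
- fork (a joint): Fork angle: 0 = upright, carrying the bottle; 1.57 = fully folded on its stop to the rest's +y. A Y of 8 mm round bar in the rest's y-z plane: stem up to 34 mm, prong tips (y = -19 and +19 mm) up to 60 mm above the worktop. Folded, the prongs reach 32 mm from the hinge, the upper one 51 mm above the worktop. It stays where it is left (friction 0.03 N m, about 1 N at the prongs).
- other_bottle: Bystander: a like amber bottle standing upright, 52 mm diameter, 117 mm high; origin at the centre of its underside.
- flask: Bystander: glass conical flask, 67 mm diameter, 114 mm high; origin at the centre of its underside.
- stopper: Bystander: white rubber stopper, 34 mm diameter, 26 mm high; origin at the centre of its underside.
Things that resemble listed ones, but are neither listed nor needed, are in the scene too. What is shaped like the tilt_rest but blue or green is not meant.

How it is judged:
By the outcome, as a careful person would: the job done as asked, in the order asked, and still so for the second after the job is handed in, with the robot touching nothing.
It also fails if it takes over 50 s, if anything falls off the work surface, if the arm or the gripper's body presses on something with over 40 N, if the wrist force passes 120 N, or if a joint passes its speed limit or range.

## Working session

There is one attempt and no reset: what is moved stays moved. The work goes in short steps, Python scripts to look and compute and a tool call to move; the robot and the scene stay as the last step left them, time stands still between calls to the robot, and variables do not carry over. Pictures are saved under pics/ and viewed, and the job is handed in when it is done.

Besides the shell and the picture viewer there is one more tool, called as name(argument=value, ...) on one line, values as JSON. play_rows: Moves the arm, as the interface text tells. Its arguments: {"type":"object","properties":{"slide":{"type":"array"},"delta_rot":{"type":"array"},"hand":{"type":"number"},"force":{"type":"number"}},"required":["slide","delta_rot"]}

```bash
mkdir -p pics; ls; cat > h.py <<'E'
from workcell import *
import numpy as np, cv2
from scipy.spatial.transform import Rotation as R
def K(p):
    f=240/np.tan(np.radians(p["fovy"])/2); return f
def px2w(p,u,v,d=None):
    f=K(p)
    if d is None:
        d=float(p["depth"][int(round(v)),int(round(u))])
    c=np.array([(u-p["cx"])/f*d,-(v-p["cy"])/f*d,-d,1]); return (p["world_from_camera"]@c)[:3]
def px2plane(p,u,v,z):
    a=px2w(p,u,v,1.0);o=p["world_from_camera"][:3,3]; t=(z-o[2])/(a[2]-o[2]); return o+t*(a-o)
def w2px(p,w):
    f=K(p); c=np.linalg.inv(p["world_from_camera"])@np.append(w,1); return p["cx"]+f*c[0]/-c[2], p["cy"]-f*c[1]/-c[2]
def save(p,n): cv2.imwrite("pics/"+n,cv2.cvtColor(p["image"],cv2.COLOR_RGB2BGR))
E
python3 - <<'E'
from h import *
s=read_state(); print(s)
for n in("scene","top"):
    p=read_camera(n); save(p,n+"0.png"); print(n,{k:v for k,v in p.items() if k not in("image","depth")})
    for t in("tilted_bottle","tilt_rest","other_bottle","flask","stopper","fork"):
        print(t,[(np.round(b["bbox"],0).tolist(),round(b["conf"],2)) for b in spot_in(t,p)])
    for t in("tilted_bottle","tilt_rest","cap_top","fork_hinge","other_bottle"):
        print(t,[(np.round(b["at"],1).tolist(),round(b["conf"],2),np.round(px2w(p,*b["at"]),3).tolist()) for b in landmark_of(t,p)])
E
```

```text
pics
{'time': 0.0, 'q': array([ 1.26511072e+00,  2.64761759e-01,  1.60536357e+00, -8.46228514e-06,
        1.27373914e+00, -3.68968229e-02]), 'joint_vel': array([-5.31103388e-04, -4.71183502e-04, -1.11255506e-03, -9.94975167e-05,
       -3.62146156e-04,  1.65777578e-05]), 'joint_torque': array([-3.63670959e-03, -5.15119421e+01, -3.67303669e+01, -1.98742182e-04,
        1.28885399e-02,  2.33031983e-05]), 'tool_pos': array([0.1790408 , 0.650074  , 0.23796187]), 'tcp_rot': array([-0.42088764, -3.11288656,  0.00351808]), 'wrist_force': array([ 0.13259395, -0.46060907, -0.24962713]), 'torque': array([0.02158662, 0.00466156, 0.01739074]), 'width': 1.000933291893025}
scene {'fovy': 53.096862065166036, 'cx': 313.5649287018876, 'cy': 242.72604898755782, 'world_from_camera': array([[ 0.7714474 ,  0.37917534, -0.51097453,  0.06853288],
       [-0.6360562 ,  0.4814561 , -0.60301951, -0.56019975],
       [ 0.01736168,  0.79020635,  0.61259488,  0.65333855],
       [ 0.        ,  0.        ,  0.        ,  1.        ]]), 'shot': 1}
tilted_bottle [([333.0, 254.0, 43.0, 67.0], 0.77)]
tilt_rest [([357
[... 1736 characters left out ...]
per [([265.0, 161.0, 21.0, 20.0], 0.83)]
fork [([354.0, 209.0, 55.0, 31.0], 0.63), ([371.0, 132.0, 30.0, 12.0], 0.54)]
tilted_bottle [([350.4, 244.9], 0.93, [0.535, -0.04, 0.061])]
tilt_rest [([340.4, 211.6], 0.8, [0.584, -0.022, 0.105]), ([386.6, 327.2], 0.73, [0.401, -0.102, 0.033]), ([367.1, 138.5], 0.67, [0.72, -0.068, 0.028]), ([300.5, 325.3], 0.61, [0.402, 0.041, 0.041]), ([263.8, 161.5], 0.25, [0.68, 0.109, 0.023])]
cap_top [([342.1, 197.3], 0.7, [0.607, -0.025, 0.104])]
fork_hinge [([365.8, 135.6], 0.95, [0.724, -0.065, 0.031]), ([300.2, 321.2], 0.95, [0.408, 0.042, 0.03]), ([343.1, 211.3], 0.79, [0.585, -0.027, 0.105]), ([386.3, 329.7], 0.62, [0.397, -0.101, 0.039])]
other_bottle []
```

View pics/scene0.png

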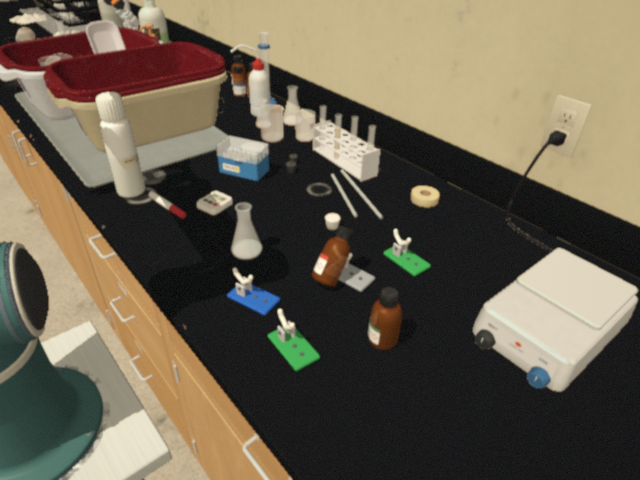

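View pics/top0.png

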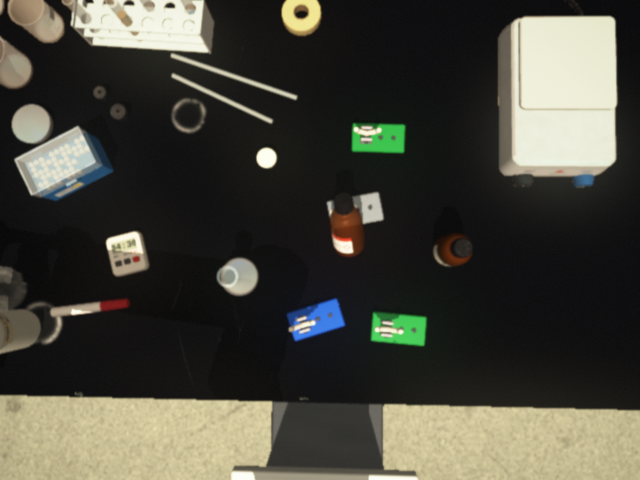

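```bash
python3 - <<'E'
import cv2
a=cv2.imread("pics/scene0.png")[200:330,270:440]; b=cv2.imread("pics/top0.png")[150:280,280:450]
cv2.imwrite("pics/crop0.png",cv2.vconcat([cv2.resize(a,None,fx=2.3,fy=2.3,interpolation=3),cv2.resize(b,None,fx=2.3,fy=2.3,interpolation=3)]))
E
```

```text
(no output)
```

View pics/crop0.png

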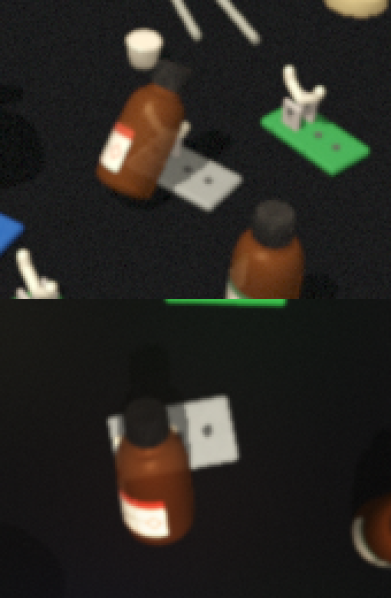

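The candidates for the rest are grey (scene 357,275), which carries the leaning bottle (333,254), blue (253,291), green (293,340) and green (407,258). For the bottle they are the leaning one (333,254) and the upright one (385,318). I choose the grey rest with the leaning bottle, and the close crop confirms it: grey plate, long end to the image right in the top view. Next I measure the poses.

```bash
python3 - <<'E'
from h import *
from scipy.optimize import minimize
p=read_camera("top")
im=p["image"].astype(int); sub=np.zeros(im.shape[:2],bool); sub[185:235,320:392]=1
mx=im.max(2); mn=im.min(2)
m=sub&(mx>70)&(mx-mn<30)
P=[]
for v,u in zip(*np.nonzero(m)):
    w=px2w(p,u,v)
    if abs(w[2]-0.01)<0.006: P.append(px2plane(p,u,v,0.010)[:2])
P=np.array(P); print(len(P), P.min(0),P.max(0))
r=cv2.minAreaRect((P*1000).astype(np.float32)); print(r, cv2.boxPoints(r))
o=cv2.resize((np.dstack([m*255]*3).astype(np.uint8))[150:280,280:450],None,fx=3,fy=3,interpolation=0)
c=cv2.resize(np.clip(im[150:280,280:450]*2,0,255).astype(np.uint8)[:,:,::-1],None,fx=3,fy=3,interpolation=3)
cv2.imwrite("pics/m1.png",cv2.vconcat([o,c])[:780])
# bottle points from both cams depth
for n in("top","scene"):
    q=read_camera(n); W=[]
    reg=(slice(185,262),slice(320,372)) if n=="top" else (slice(220,292),slice(308,358))
    for v in range(reg[0].start,reg[0].stop):
        for u in range(reg[1].start,reg[1].stop):
            d=q["depth"][v,u]
            if d>0:
                w=px2w(q,u,v,d)
                if w[2]>0.015: W.append(w)
    W=np.array(W); np.save(n+"_pts.npy",W); print(n,len(W),W.min(0),W.max(0))
E
```

```text
735 [ 0.57630728 -0.09738964] [ 6.30450988e-01 -4.35625479e-04]
((597.7730102539062, -48.62446212768555), (49.79694366455078, 91.25403594970703), 11.538551330566406) [[564.2511     -8.899924 ]
 [582.5044    -98.309746 ]
 [631.2949    -88.349    ]
 [613.0416      1.0608215]]
top 1698 [ 0.51792114 -0.06232457  0.02333585] [ 0.61458235 -0.00599845  0.11501621]
scene 1492 [ 0.51663001 -0.06547792  0.01519485] [0.69253598 0.11216353 0.1153445 ]
```

View pics/m1.png

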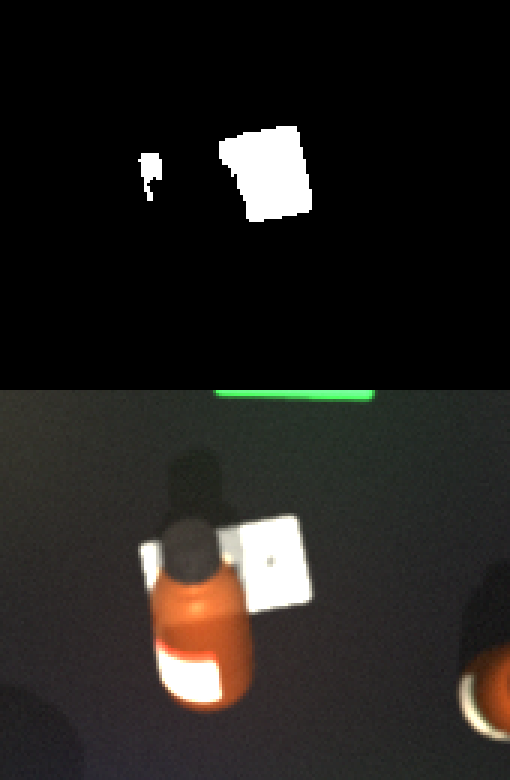

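```bash
cat >> h.py <<'E'
yaw=np.radians(11.54); O=np.array([.5934,-.0271,0]); Rr=R.from_euler("z",yaw).as_matrix()
def rest(w): return (np.asarray(w)-O)@Rr
def world(r): return O+Rr@np.asarray(r)
def plan(r,tipz=None,yw=None):
    """delta in tool axes (cm) to bring TCP to rest-frame point r (m, tcp), and rotation to align"""
    s=read_state(); T=R.from_rotvec(s["tcp_rot"]).as_matrix()
    best=None
    for sg in(1,-1):
        y=sg*Rr[:,1]; z=np.array([0,0,-1.]); G=np.column_stack([np.cross(y,z),y,z])
        d=R.from_matrix(T.T@G).as_rotvec()
        if best is None or np.linalg.norm(d)<np.linalg.norm(best): best=d
    print("t",s["time"],"tcp rest mm",np.round(rest(s["tool_pos"])*1e3,1),"F rest",np.round(s["wrist_force"]@Rr,2),"w",round(s["width"],3))
    print("slide cm",np.round(T.T@(world(r)-s["tool_pos"])*100,2),"rot",np.round(best,3)); print("toolaxes in rest\n",np.round(Rr.T@T,3))
E
python3 - <<'E'
from h import *
for n in("top","scene"):
    W=rest(np.load(n+"_pts.npy"))*1e3
    W=W[(W[:,0]<60)&(W[:,0]>-95)&(abs(W[:,1])<45)]
    for lo,hi in((20,45),(45,70),(70,90),(90,120)):
        # s along the axis
        th=np.radians(38); a=np.array([np.sin(th),0,np.cos(th)]); o=np.array([-61.5,0,16])
        s=(W-o)@a; S=W[(s>lo)&(s<hi)]; print(n,lo,hi,len(S),np.round([S[:,1].min(),S[:,1].max(),np.median(S[:,1])],1), "r",np.round(np.median(np.linalg.norm((S-o)-np.outer((S-o)@a,a),axis=1)),1), "smax",round(s.max(),1))
plan([.06,0,.19])
E
```

```text
top 20 45 311 [-26.4  26.1   0.7] r 24.8 smax 117.6
top 45 70 349 [-26.4  26.    1.5] r 24.5 smax 117.6
top 70 90 475 [-25.1  25.1   1.7] r 20.7 smax 117.6
top 90 120 397 [-15.7  15.2   0.3] r 12.5 smax 117.6
scene 20 45 352 [-27.1  22.7 -10.9] r 24.8 smax 117.1
scene 45 70 369 [-26.9  22.3 -10.6] r 24.7 smax 117.1
scene 70 90 263 [-25.6  21.  -10.1] r 22.4 smax 117.1
scene 90 120 221 [-16.4  14.8  -6. ] r 13.3 smax 117.1
t 1.35 tcp rest mm [-270.1  747.   239.3] F rest [-0.06 -1.13 -0.09] w 0.998
slide cm [-63.28 -51.63   4.93] rot [ 0.    0.   -0.47]
toolaxes in rest
 [[-0.891  0.453  0.   ]
 [ 0.453  0.891  0.   ]
 [-0.     0.    -1.   ]]
```

```bash
python3 - <<'E'
from h import *
for n in("scene","top"):
    p=read_camera(n); f=K(p); v,u=np.mgrid[0:480,0:640]; d=p["depth"]
    C=np.stack([(u-p["cx"])/f*d,-(v-p["cy"])/f*d,-d,np.ones_like(d)],-1)@p["world_from_camera"].T
    W=C[...,:3][d>0]
    a=np.array([.179,.65]); b=world([.06,0,0])[:2]; L=np.linalg.norm(b-a); e=(b-a)/L
    r=W[:,:2]-a; s=r@e; t=r@np.array([-e[1],e[0]])
    for lo in np.arange(-.1,L+.1,.05):
        k=(s>lo)&(s<lo+.05)&(abs(t)<.12)&(W[:,2]>.05)
        if k.any(): print(n,round(lo,2),"zmax",W[k][:,2].max().round(3),"at",W[k][W[k][:,2].argmax()].round(3),k.sum())
E
```

```text
scene 0.15 zmax 0.251 at [0.38  0.55  0.251] 160
scene 0.2 zmax 0.252 at [0.382 0.51  0.252] 2337
scene 0.25 zmax 0.153 at [0.401 0.5   0.153] 1
scene 0.55 zmax 0.116 at [0.49  0.138 0.116] 536
scene 0.6 zmax 0.064 at [0.493 0.136 0.064] 23
scene 0.75 zmax 0.115 at [ 0.597 -0.035  0.115] 831
scene 0.8 zmax 0.114 at [ 0.596 -0.035  0.114] 210
scene 0.85 zmax 0.059 at [ 0.726 -0.048  0.059] 19
scene 0.9 zmax 0.061 at [ 0.725 -0.085  0.061] 19
top 0.2 zmax 0.12 at [0.391 0.5   0.12 ] 855
top 0.55 zmax 0.117 at [0.473 0.138 0.117] 478
top 0.6 zmax 0.063 at [0.49  0.135 0.063] 22
top 0.75 zmax 0.115 at [ 0.592 -0.031  0.115] 1250
top 0.8 zmax 0.112 at [ 0.597 -0.037  0.112] 174
top 0.85 zmax 0.061 at [ 0.724 -0.047  0.061] 28
top 0.9 zmax 0.061 at [ 0.725 -0.085  0.061] 24
```

play_rows(slide=[[0,0,-4],[0,0,-8],[0,0,-12],[0,0,-16],[0,0,-17],[-3,-2.5,-17],[-6,-5,-17],[-9,-7.5,-17],[-12,-10,-17],[-15,-12.5,-17],[-18,-15,-17],[-21,-17.5,-17]], delta_rot=[[0,0,0],[0,0,0],[0,0,0],[0,0,0],[0,0,0],[0,0,-0.05],[0,0,-0.1],[0,0,-0.15],[0,0,-0.2],[0,0,-0.25],[0,0,-0.3],[0,0,-0.35]], hand=0.2)

```text
time: 2.45
tool_pos: [0.3359, 0.4246, 0.4093]
tcp_rot: [-0.132, 3.138, 0.001]
wrist_force: [-0.2, -0.6, -0.5]
width: 0.198
```

```bash
python3 -c "
from h import *
plan([.065,0,.25])"
```

```text
t 2.45 tcp rest mm [-162.   494.1  409.3] F rest [-0.33 -0.58 -0.5 ] w 0.198
slide cm [-28.31 -46.42  15.93] rot [ 0.     0.001 -0.117]
toolaxes in rest
 [[-0.993  0.117  0.001]
 [ 0.117  0.993  0.   ]
 [-0.     0.    -1.   ]]
```

play_rows(slide=[[-2.1,-3.4,0],[-4.2,-6.8,0],[-6.3,-10.2,0],[-8.4,-13.6,0],[-10.5,-17,0],[-12.6,-20.4,1],[-14.7,-23.8,2],[-16.8,-27.2,3],[-18.9,-30.6,4],[-21,-34,5],[-23.1,-37.4,6],[-25.2,-40.8,7]], delta_rot=[[0,0,-0.02],[0,0,-0.04],[0,0,-0.06],[0,0,-0.08],[0,0,-0.1],[0,0,-0.117],[0,0,-0.117],[0,0,-0.117],[0,0,-0.117],[0,0,-0.117],[0,0,-0.117],[0,0,-0.117]])

```text
time: 3.45
tool_pos: [0.6222, 0.0374, 0.339]
tcp_rot: [-0.315, 3.125, 0.001]
wrist_force: [0.1, 1.2, 0.4]
width: 0.199
```

```bash
python3 -c "
from h import *
plan([.065,0,.15])"
```

```text
t 3.45 tcp rest mm [ 41.1  57.4 339. ] F rest [0.29 1.17 0.42] w 0.199
slide cm [-2.37 -5.75 18.9 ] rot [ 0.     0.001 -0.001]
toolaxes in rest
 [[-1.     0.001  0.001]
 [ 0.001  1.     0.   ]
 [-0.001  0.    -1.   ]]
```

play_rows(slide=[[-1.5,-3.5,1],[-2.4,-5.8,4],[-2.4,-5.8,8],[-2.4,-5.8,12],[-2.4,-5.8,16],[-2.4,-5.8,18.9],[-2.4,-5.8,18.9],[-2.4,-5.8,18.9]], delta_rot=[[0,0,0],[0,0,0],[0,0,0],[0,0,0],[0,0,0],[0,0,0],[0,0,0],[0,0,0]])

```text
time: 4.12
tool_pos: [0.6557, -0.0145, 0.1478]
tcp_rot: [0.314, -3.122, -0.002]
wrist_force: [-0.4, -0.3, 0.6]
width: 0.203
```

```bash
python3 - <<'E'
from h import *
plan([.065,0,.095])
p=read_camera("scene"); save(p,"s1.png")
c=p["image"][130:320,250:440,::-1]; cv2.imwrite("pics/s1c.png",cv2.resize(c,None,fx=3,fy=3,interpolation=3))
E
```

```text
t 4.1167 tcp rest mm [ 6.360e+01 -1.000e-01  1.478e+02] F rest [-0.45 -0.2   0.6 ] w 0.203
slide cm [-0.16  0.    5.28] rot [ 0.002 -0.004 -0.001]
toolaxes in rest
 [[-1.     0.001 -0.004]
 [ 0.001  1.     0.002]
 [ 0.004  0.002 -1.   ]]
```

View pics/s1c.png

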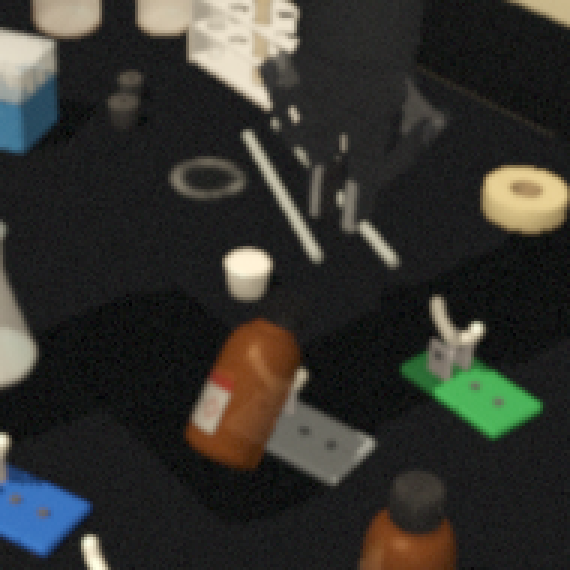

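play_rows(slide=[[0,0,2],[0,0,4],[0,0,5.9],[0,0,5.9],[0.8,0,5.9],[1.2,0,5.9],[1.6,0,5.9],[1.9,0,5.9],[2.2,0,5.9]], delta_rot=[[0,0,0],[0,0,0],[0,0,0],[0,0,0],[0,0,0],[0,0,0],[0,0,0],[0,0,0],[0,0,0]])

```text
time: 4.92
tool_pos: [0.6369, -0.0191, 0.0934]
tcp_rot: [-0.314, 3.122, -0.0]
wrist_force: [-0.5, 0.6, 0.3]
width: 0.198
```

```bash
python3 - <<'E'
from h import *
plan([0,0,.088])
p=read_camera("scene"); save(p,"s2.png")
c=p["image"][180:300,270:410,::-1]; cv2.imwrite("pics/s2c.png",cv2.resize(c,None,fx=4,fy=4,interpolation=3))
E
```

```text
t 4.9167 tcp rest mm [44.3 -0.9 93.4] F rest [-0.4   0.71  0.28] w 0.198
slide cm [4.43 0.08 0.53] rot [-0.     0.004 -0.001]
toolaxes in rest
 [[-1.     0.001  0.004]
 [ 0.001  1.    -0.   ]
 [-0.004 -0.    -1.   ]]
```

View pics/s2c.png

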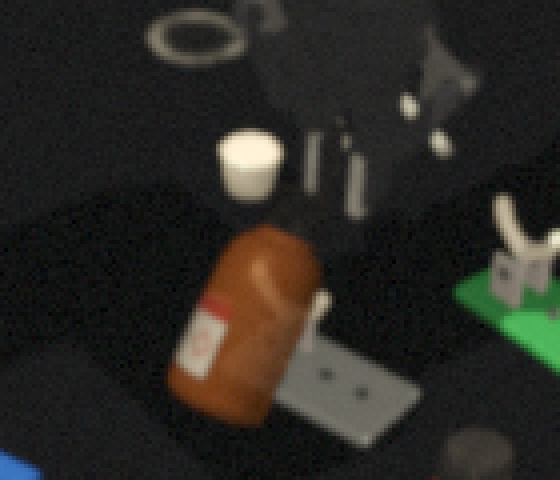

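play_rows(slide=[[0.5,0.1,0.2],[0.9,0.1,0.4],[1.2,0.1,0.4],[1.5,0.1,0.4],[1.8,0.1,0.4],[2.1,0.1,0.4],[2.4,0.1,0.4],[2.4,0.1,0.4]], delta_rot=[[0,0,0],[0,0,0],[0,0,0],[0,0,0],[0,0,0],[0,0,0],[0,0,0],[0,0,0]])

```text
time: 5.63
tool_pos: [0.6117, -0.023, 0.0887]
tcp_rot: [-0.315, 3.124, 0.0]
wrist_force: [-0.4, -0.8, 0.5]
width: 0.198
```

```bash
python3 - <<'E'
from h import *
plan([0,0,.088])
p=read_camera("scene"); save(p,"s3.png")
c=p["image"][180:300,270:410,::-1]; cv2.imwrite("pics/s3c.png",cv2.resize(c,None,fx=4,fy=4,interpolation=3))
E
```

```text
t 5.6333 tcp rest mm [18.7  0.3 88.7] F rest [-0.57 -0.7   0.51] w 0.198
slide cm [ 1.87 -0.03  0.06] rot [-0.     0.002 -0.001]
toolaxes in rest
 [[-1.     0.001  0.002]
 [ 0.001  1.    -0.   ]
 [-0.002 -0.    -1.   ]]
```

View pics/s3c.png

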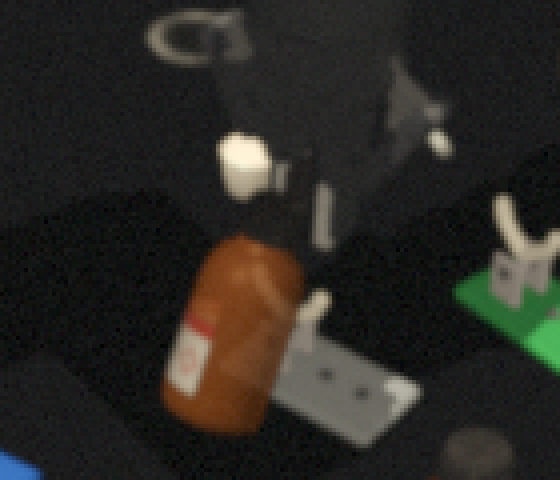

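play_rows(slide=[[0.3,0,0],[0.6,0,0],[0.9,0,0],[1.2,0,0],[1.5,0,0],[1.8,0,0],[2.1,0,0],[2.4,0,0],[2.7,0,0],[2.7,0,0]], delta_rot=[[0,0,0],[0,0,0],[0,0,0],[0,0,0],[0,0,0],[0,0,0],[0,0,0],[0,0,0],[0,0,0],[0,0,0]])

```text
time: 6.52
tool_pos: [0.5849, -0.0285, 0.0886]
tcp_rot: [-0.314, 3.124, 0.0]
wrist_force: [0.8, -0.4, -0.1]
width: 0.202
```

```bash
python3 - <<'E'
from h import *
plan([0,0,.088])
p=read_camera("scene"); save(p,"s4.png")
c=p["image"][180:300,270:410,::-1]; cv2.imwrite("pics/s4c.png",cv2.resize(c,None,fx=4,fy=4,interpolation=3))
E
```

```text
t 6.5167 tcp rest mm [-8.6  0.3 88.6] F rest [ 0.71 -0.58 -0.12] w 0.202
slide cm [-0.86 -0.03  0.06] rot [ 0.     0.002 -0.001]
toolaxes in rest
 [[-1.     0.001  0.002]
 [ 0.001  1.     0.   ]
 [-0.002  0.    -1.   ]]
```

View pics/s4c.png

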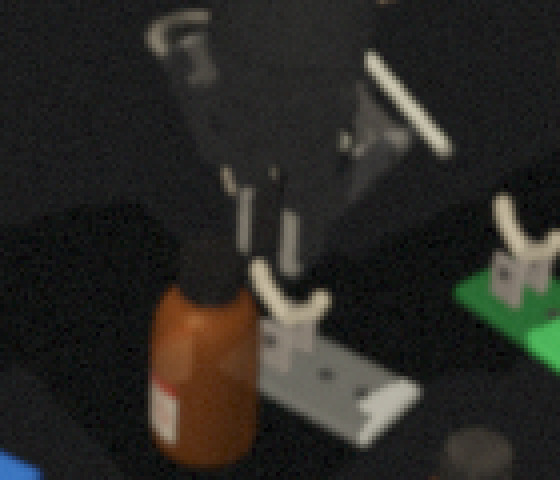

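play_rows(slide=[[-1,0,0],[-2.5,0,0],[-4,0,0],[-4,0,-3],[-4,-2,-6],[-4,-5,-6],[-4,-8,-6],[-4,-8,-6]], delta_rot=[[0,0,0],[0,0,0],[0,0,0],[0,0,0],[0,0,0],[0,0,0],[0,0,0],[0,0,0]], hand=0)

```text
time: 7.23
tool_pos: [0.6431, -0.1035, 0.1504]
tcp_rot: [-0.31, 3.12, -0.005]
wrist_force: [-0.3, 0.7, -0.6]
width: -0.001
```

```bash
python3 - <<'E'
from h import *
p=read_camera("scene"); save(p,"s5.png")
c=p["image"][180:300,270:410,::-1]; c=cv2.resize(c,None,fx=4,fy=4,interpolation=3)
q=read_camera("top"); e=q["image"][150:280,280:450,::-1]; cv2.imwrite("pics/s5c.png",c); cv2.imwrite("pics/t5c.png",cv2.resize(e,None,fx=3,fy=3,interpolation=3))
for P,n,rows,cols in((q,"top",(170,290),(310,390)),(p,"scene",(200,310),(295,350))):
    W=np.array([px2w(P,u,v) for v in range(*rows) for u in range(*cols) if P["depth"][v,u]>0]); W=rest(W)*1e3
    k=(W[:,2]>4)&(W[:,2]<125)&(W[:,0]<-30)&(W[:,0]>-110)&(abs(W[:,1])<45); W=W[k]
    for lo,hi in((15,45),(45,72),(85,112),(112,125)):
        S=W[(W[:,2]>lo)&(W[:,2]<hi)]
        if len(S): print(n,lo,hi,len(S),"x",S[:,0].min().round(1),S[:,0].max().round(1),"y",S[:,1].min().round(1),S[:,1].max().round(1),"zmax",S[:,2].max().round(1))
plan([.006,-.06,.12])
E
```

```text
top 15 45 7 x -78.9 -67.1 y 22.8 26.2 zmax 43.8
top 45 72 17 x -76.9 -47.0 y 17.3 25.9 zmax 72.0
top 85 112 19 x -65.5 -50.5 y 11.8 20.7 zmax 90.2
scene 15 45 303 x -92.8 -51.8 y -26.1 15.1 zmax 44.8
scene 45 72 302 x -92.7 -54.2 y -27.5 19.4 zmax 71.9
scene 85 112 256 x -86.1 -48.8 y -19.4 19.4 zmax 111.7
scene 112 125 147 x -81.8 -52.0 y -14.4 14.2 zmax 119.5
t 7.3333 tcp rest mm [ 32.2 -80.8 148.8] F rest [-0.17 -0.02 -0.45] w -0.001
slide cm [2.64 2.07 2.87] rot [ 0.     0.003 -0.003]
toolaxes in rest
 [[-1.     0.003  0.003]
 [ 0.003  1.     0.   ]
 [-0.003  0.    -1.   ]]
```

View pics/s5c.png

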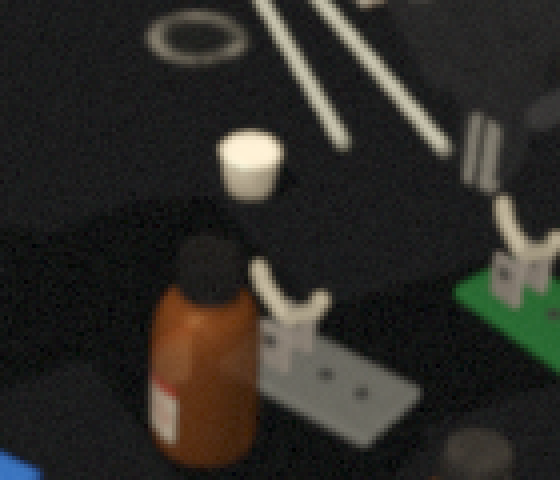

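View pics/t5c.png

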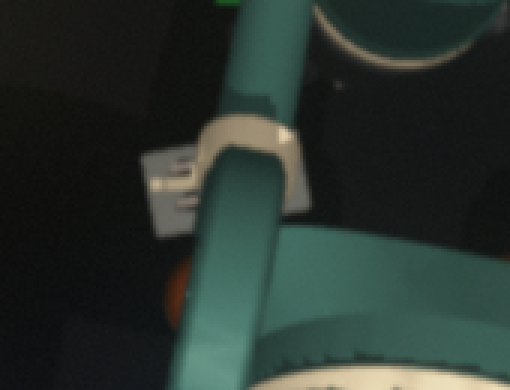

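play_rows(slide=[[1.4,1.0,0],[2.4,2.0,1],[2.4,2.0,4],[2.4,2.0,7],[2.4,2.0,9.3],[2.4,2.0,9.3],[2.4,2.0,9.3]], delta_rot=[[0,0,0],[0,0,0],[0,0,0],[0,0,0],[0,0,0],[0,0,0],[0,0,0]])

```text
time: 7.92
tool_pos: [0.6121, -0.0834, 0.0538]
tcp_rot: [0.312, -3.124, -0.003]
wrist_force: [0.5, 0.0, -0.0]
width: 0.003
```

```bash
python3 - <<'E'
from h import *
plan([.006,0,.053])
p=read_camera("scene"); save(p,"s6.png")
c=p["image"][180:300,270:410,::-1]; cv2.imwrite("pics/s6c.png",cv2.resize(c,None,fx=4,fy=4,interpolation=3))
E
```

```text
t 7.9167 tcp rest mm [  7.1 -59.   53.8] F rest [ 0.51 -0.1  -0.01] w 0.003
slide cm [0.12 5.89 0.09] rot [ 0.002 -0.002 -0.002]
toolaxes in rest
 [[-1.     0.002 -0.002]
 [ 0.002  1.     0.002]
 [ 0.002  0.002 -1.   ]]
```

View pics/s6c.png

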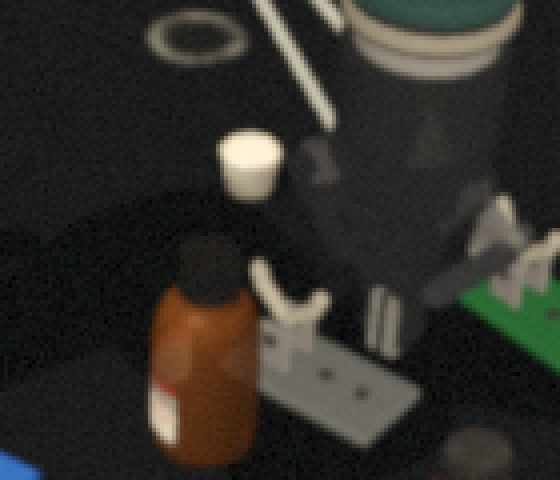

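play_rows(slide=[[0.1,1.0,0],[0.1,1.6,0],[0.1,2.1,0],[0.1,2.6,0],[0.1,3.1,0],[0.1,3.6,0],[0.1,4.1,0],[0.1,4.6,0],[0.1,5.1,0],[0.1,5.6,0],[0.1,6.0,0],[0.1,6.0,0]], delta_rot=[[0,0,0],[0,0,0],[0,0,0],[0,0,0],[0,0,0],[0,0,0],[0,0,0],[0,0,0],[0,0,0],[0,0,0],[0,0,0],[0,0,0]])

```text
time: 8.97
tool_pos: [0.6002, -0.0243, 0.0552]
tcp_rot: [-0.313, 3.125, 0.003]
wrist_force: [0.2, 0.4, 0.6]
width: -0.0
```

```bash
python3 - <<'E'
from h import *
plan([.006,0.012,.053])
p=read_camera("scene"); save(p,"s7.png")
c=p["image"][180:300,270:410,::-1]; cv2.imwrite("pics/s7c.png",cv2.resize(c,None,fx=4,fy=4,interpolation=3))
E
```

```text
t 8.9667 tcp rest mm [ 7.2  1.4 55.2] F rest [0.3  0.32 0.64] w -0.0
slide cm [0.12 1.06 0.22] rot [ 0.002  0.001 -0.002]
toolaxes in rest
 [[-1.     0.002  0.001]
 [ 0.002  1.     0.002]
 [-0.001  0.002 -1.   ]]
```

View pics/s7c.png

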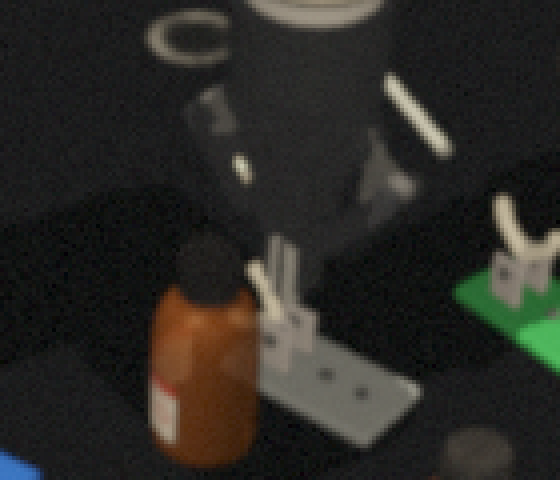

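play_rows(slide=[[0.1,0.3,0.2],[0.1,0.6,0.2],[0.1,0.9,0.2],[0.1,1.2,0.2],[0.1,1.5,0.2],[0.1,1.5,0.2]], delta_rot=[[0,0,0],[0,0,0],[0,0,0],[0,0,0],[0,0,0],[0,0,0]])

```text
time: 9.52
tool_pos: [0.5977, -0.0132, 0.0548]
tcp_rot: [-0.316, 3.123, -0.007]
wrist_force: [-0.2, -7.4, 9.3]
width: -0.005
```

```bash
python3 - <<'E'
from h import *
plan([.006,0.012,.053])
p=read_camera("scene"); save(p,"s8.png")
c=p["image"][180:300,270:410,::-1]; cv2.imwrite("pics/s8c.png",cv2.resize(c,None,fx=4,fy=4,interpolation=3))
E
```

```text
t 9.5167 tcp rest mm [ 7.  12.7 54.8] F rest [-1.69 -7.26  9.25] w -0.005
slide cm [ 0.1  -0.07  0.18] rot [-0.005  0.002  0.   ]
toolaxes in rest
 [[-1.    -0.     0.002]
 [-0.     1.    -0.005]
 [-0.002 -0.005 -1.   ]]
```

View pics/s8c.png

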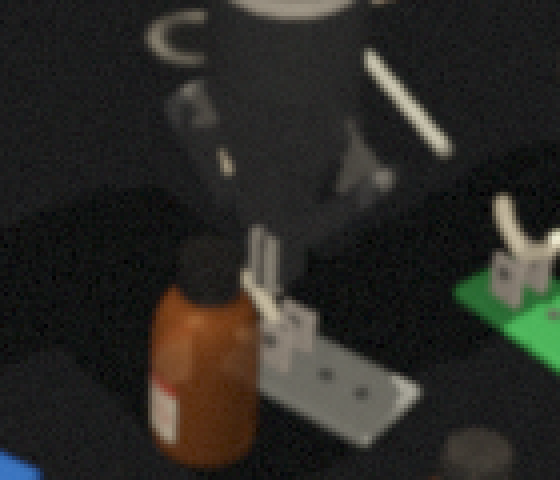

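The reaction (−7, +9 N) is normal to the folded upper prong, so the fork is on its stop. I'll back off along that normal.

play_rows(slide=[[0,-0.3,-0.4],[0,-0.8,-1.2],[0,-1.5,-3],[-0.5,-2,-6],[-1,-4,-9],[-1,-7,-12],[-1,-10.5,-14],[-1,-14,-15],[-1,-14,-15]], delta_rot=[[0,0,0],[0,0,0],[0,0,0],[0,0,0],[0,0,0],[0,0,0],[0,0,0],[0,0,0],[0,0,0]])

```text
time: 10.32
tool_pos: [0.6382, -0.1536, 0.2106]
tcp_rot: [-0.308, 3.116, -0.013]
wrist_force: [1.0, 0.6, 1.5]
width: -0.003
```

```bash
python3 - <<'E'
from h import *
p=read_camera("scene"); save(p,"s9.png"); q=read_camera("top"); save(q,"t9.png")
c=p["image"][180:350,225:410,::-1]; cv2.imwrite("pics/s9c.png",cv2.resize(c,None,fx=4,fy=4,interpolation=3)[:600])
for P,n,rows,cols in((p,"scene",(225,290),(318,362)),(q,"top",(180,240),(310,395))):
    W=np.array([px2w(P,u,v) for v in range(*rows) for u in range(*cols) if P["depth"][v,u]>0]); W=rest(W)*1e3
    S=W[(W[:,2]>14)&(W[:,2]<75)&(abs(W[:,0])<20)&(abs(W[:,1])<50)]
    if len(S): print(n,len(S),S.min(0).round(1),S.max(0).round(1)); T=S[S[:,2]>37]; print(T.round(0)[:20] if len(T) else "")
    B=W
    B=W[(W[:,2]>20)&(W[:,2]<125)&(W[:,0]<-35)&(W[:,0]>-110)&(abs(W[:,1])<40)]
    if len(B): print("bottle",B.min(0).round(1),B.max(0).round(1))
    print(n,[(np.round(b["bbox"],0).tolist(),round(b["conf"],2)) for t in("other_bottle","flask","stopper") for b in spot_in(t,P)])
plan([0,0,0])
E
```

```text
scene 205 [-14.6 -10.5  14.1] [14.3 26.8 51.6]
[[ 1. 27. 52.]
 [-0. 26. 50.]
 [ 2. 25. 50.]
 [ 5. 24. 48.]
 [-1. 25. 48.]
 [ 1. 24. 48.]
 [-1. 20. 51.]
 [ 3. 20. 49.]
 [-2. 24. 47.]
 [-1. 23. 47.]
 [-2. 19. 50.]
 [ 1. 19. 48.]
 [ 3. 18. 47.]
 [-2. 24. 45.]
 [-2. 22. 46.]
 [-1. 20. 46.]
 [-2. 17. 49.]
 [ 3. 17. 45.]
 [-2. 21. 44.]
 [-2. 19. 45.]]
bottle [-89.5 -27.2  20.3] [-45.6  12.2 118.1]
scene [([385.0, 318.0, 34.0, 68.0], 0.83), ([246.0, 229.0, 34.0, 56.0], 0.58), ([334.0, 220.0, 15.0, 17.0], 0.74), ([385.0, 317.0, 32.0, 64.0], 0.63)]
top 230 [-14.5 -46.2  14. ] [15.3 31.7 51. ]
[[ 4. 27. 48.]
 [ 4. 26. 48.]
 [ 3. 24. 48.]
 [ 3. 23. 46.]
 [ 3. 21. 48.]
 [ 3. 19. 45.]
 [ 2. 18. 46.]
 [ 3. 16. 42.]
 [ 2. 14. 43.]
 [ 2. 13. 40.]
 [ 2. 11. 37.]
 [ 2.  9. 38.]
 [ 3. 29. 46.]
 [ 2. 28. 51.]
 [ 2. 26. 49.]
 [ 2. 25. 50.]
 [ 2. 23. 46.]
 [ 1. 21. 48.]
 [ 1. 20. 50.]
 [ 1. 18. 46.]]
bottle [-55.2 -21.6  68.9] [-40.7  17.3 117.2]
top [([460.0, 240.0, 21.0, 9.0], 0.59), ([235.0, 277.0, 40.0, 39.0], 0.83), ([264.0, 159.0, 21.0, 18.0], 0.81), ([353.0, 246.0, 31.0, 37.0], 0.71)]
t 10.7167 tcp rest mm [  16.4 -124.7  204.5] F rest [-0.11  0.77  0.37] w 0.001
slide cm [ 1.65 12.51 20.43] rot [-0.002  0.001  0.001]
toolaxes in rest
 [[-1.    -0.001  0.001]
 [-0.001  1.    -0.002]
 [-0.001 -0.002 -1.   ]]
```

View pics/s9c.png

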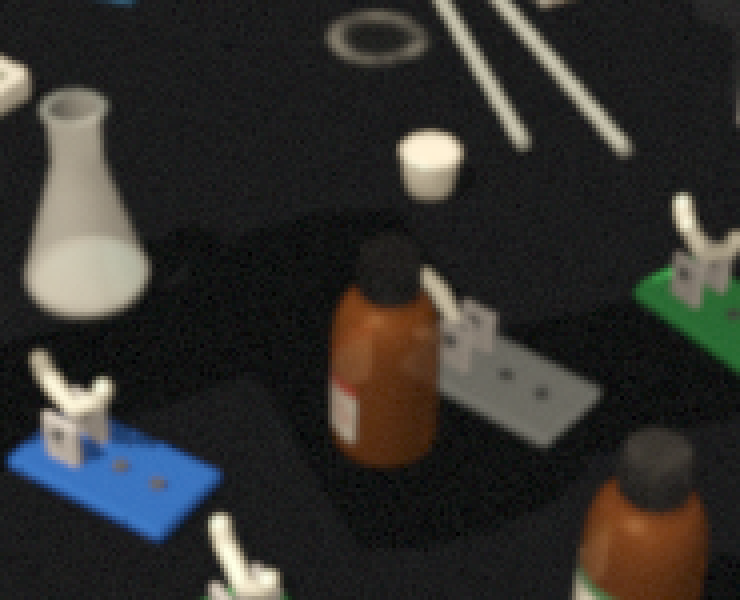

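View pics/t9.png

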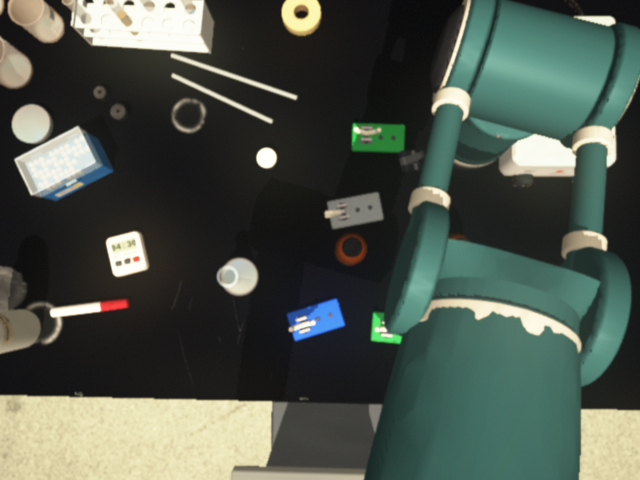

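The fork reaches 31.7 mm with its upper prong 51–52 mm up (spec 32/51), so it is fully folded. The bottle stands upright (top view 350,248), and the flask, stopper and other bottle are unmoved. I'm handing in.

```bash
python3 -c "
from h import *
print(read_state()['joint_vel'].round(3)); print(finish_job())"
```

```text
[ 0.    -0.001 -0.006 -0.003 -0.001 -0.002]
the job is handed in; nothing more can be done
None
```

I pushed the leaning bottle upright and then folded the grey rest's fork fully over to its +y side. The job was handed in at about 10.7 s of robot time.

- **Bottle:** I pushed the cap slowly with the fingertips held 17 mm apart and never closed on it. It stands upright, its cap top measured at 117–119 mm. Its centre is about 67 mm to the rest's −x side, which is where tipping about its lower rim should leave it.
- **Fork:** I pushed it with the shut fingers until the wrist force rose to about 12 N, directed square to the folded prong, which means it was on its stop. After I backed off, it measured 31.7 mm of reach and about 51 mm of height, against 32 and 51 mm specified.
- **Bystanders:** in the scene camera the upright bottle, the flask and the stopper are within about 2 pixels of where they were. In the top view the arm partly hid the upright bottle, so I checked it only in the scene view.
- **Robot:** the arm stood about 20 cm up, touching nothing, at hand-in. No check failed or disagreed.

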